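# Flip the offcut bin tags

### The job

Each of the four offcut bins on the board has a hinged tag in front of it that leans left or right, with either its green or its red face up. With the fingertips, push over whichever tags are wrong, so that only the two bins heaped full of stone show green face up and the two nearly empty ones show red. Do not pinch the tags, and leave the egg, the offcut, the hippo, the tin and the tools where they lie.

Things in the scene. Friction and masses are not known exactly. Their poses are not given: they have to be found in the camera images.
- board: flat pale board fixed on the bench, 320 x 570 x 14 mm, carrying a row of four tags along its y axis (at its x = 0, 140 mm apart, in any order) and a bin beyond each tag; origin on the bench level under the middle of the tag row, x towards the bins, y to the left along the row
- tag1 (a joint): lean of this tag, a thin flat plate 56 mm wide (along the hinge), 6 mm thick, whose free edge is 60 mm from the hinge axis. 0 is upright; +0.7 (stop) leans to the right (-y of the board) with the green face up; -0.7 (stop) leans to the left (+y) with the red face up. Leaning, its free edge is 90 mm above the bench and 39 mm to the side of the pivot; upright 104 mm. It swings freely (about 60 g, no spring), and falls to the stop by its weight on whichever side of upright it is
- tag1_green (a point): centre of the outer green face of this tag, 32.5 mm from the hinge axis; the red face is 6 mm behind it
- tag1_pivot (a point): pivot: middle of the hinge axis of this tag, fixed 44 mm above the bench. The hinge axis lies level along the x axis of the board, on a fixed wooden stand 84 mm along x by 36 mm along y; thin stop brackets beside the tag reach 20 mm above the pivot and 25 mm to either side
- tag2 (a joint): lean of this tag, a thin flat plate 56 mm wide (along the hinge), 6 mm thick, whose free edge is 60 mm from the hinge axis. 0 is upright; +0.7 (stop) leans to the right (-y of the board) with the green face up; -0.7 (stop) leans to the left (+y) with the red face up. Leaning, its free edge is 90 mm above the bench and 39 mm to the side of the pivot; upright 104 mm. It swings freely (about 60 g, no spring), and falls to the stop by its weight on whichever side of upright it is
- tag2_green (a point): centre of the outer green face of this tag, 32.5 mm from the hinge axis; the red face is 6 mm behind it
- tag2_pivot (a point): pivot: middle of the hinge axis of this tag, fixed 44 mm above the bench. The hinge axis lies level along the x axis of the board, on a fixed wooden stand 84 mm along x by 36 mm along y; thin stop brackets beside the tag reach 20 mm above the pivot and 25 mm to either side
- tag3 (a joint): lean of this tag, a thin flat plate 56 mm wide (along the hinge), 6 mm thick, whose free edge is 60 mm from the hinge axis. 0 is upright; +0.7 (stop) leans to the right (-y of the board) with the green face up; -0.7 (stop) leans to the left (+y) with the red face up. Leaning, its free edge is 90 mm above the bench and 39 mm to the side of the pivot; upright 104 mm. It swings freely (about 60 g, no spring), and falls to the stop by its weight on whichever side of upright it is
- tag3_green (a point): centre of the outer green face of this tag, 32.5 mm from the hinge axis; the red face is 6 mm behind it
- tag3_pivot (a point): pivot: middle of the hinge axis of this tag, fixed 44 mm above the bench. The hinge axis lies level along the x axis of the board, on a fixed wooden stand 84 mm along x by 36 mm along y; thin stop brackets beside the tag reach 20 mm above the pivot and 25 mm to either side
- tag4 (a joint): lean of this tag, a thin flat plate 56 mm wide (along the hinge), 6 mm thick, whose free edge is 60 mm from the hinge axis. 0 is upright; +0.7 (stop) leans to the right (-y of the board) with the green face up; -0.7 (stop) leans to the left (+y) with the red face up. Leaning, its free edge is 90 mm above the bench and 39 mm to the side of the pivot; upright 104 mm. It swings freely (about 60 g, no spring), and falls to the stop by its weight on whichever side of upright it is
- tag4_green (a point): centre of the outer green face of this tag, 32.5 mm from the hinge axis; the red face is 6 mm behind it
- tag4_pivot (a point): pivot: middle of the hinge axis of this tag, fixed 44 mm above the bench. The hinge axis lies level along the x axis of the board, on a fixed wooden stand 84 mm along x by 36 mm along y; thin stop brackets beside the tag reach 20 mm above the pivot and 25 mm to either side
- bin1: slatted wooden bin HEAPED FULL of stone offcuts, about 90 mm tall with the heap, 110 x 110 mm, fixed on the board; origin under its centre, 125 mm along the board's x beyond the pivot of the tag that belongs to it; the bins stand in any order
- bin2: slatted wooden bin HEAPED FULL of stone offcuts, about 90 mm tall with the heap, 110 x 110 mm, fixed on the board; origin under its centre, 125 mm along the board's x beyond the pivot of the tag that belongs to it; the bins stand in any order
- bin3: slatted wooden bin, nearly EMPTY (one or two offcuts on its floor), 71 mm tall, 110 x 110 mm, fixed on the board; origin under its centre, 125 mm along the board's x beyond the pivot of the tag that belongs to it; the bins stand in any order
- bin4: slatted wooden bin, nearly EMPTY (one or two offcuts on its floor), 71 mm tall, 110 x 110 mm, fixed on the board; origin under its centre, 125 mm along the board's x beyond the pivot of the tag that belongs to it; the bins stand in any order
- egg: grey stone egg standing on its flattened blunt end, 45 mm across, 57 mm tall; origin under its centre. Loose; leave it where it is
- chunk: loose cream stone offcut, 40 x 34 x 28 mm; origin under its centre. Loose; leave it where it is
- hippo: pink soapstone hippo, about 115 mm long along its x (nose at +x), 55 mm wide, 68 mm tall; origin under its middle. Loose; leave it where it is
- rasp: half-round rasp lying flat, 310 mm along its x (from -130 to +177 mm), wooden handle at -x, 24 mm high; origin on the bench. Loose; leave it where it is
- mallet: acacia mallet lying on its side, handle along its x (from -120 mm), head 100 mm long across it, 68 mm in diameter, at x = +80 mm; origin on the bench. Loose; leave it where it is
- wax_tin: round metal tin, 64 mm across, 60 mm tall; origin under its centre. Loose; leave it where it is

How it is judged (in metres and radians):
At the end, for the whole second after the job is handed in: Each tag in front of a full bin (bin1, bin2) leans to its green stop (joint above 0.6 rad) and each tag in front of a nearly empty bin (bin3, bin4) to its red stop (below -0.6 rad). A tag belongs to the bin less than 158 mm from its pivot ((horizontal distance between bin1 and tag1_pivot above 0.158 m or value of joint tag1 above 0.6 rad) and (horizontal distance between bin1 and tag2_pivot above 0.158 m or value of joint tag2 above 0.6 rad) and (horizontal distance between bin1 and tag3_pivot above 0.158 m or value of joint tag3 above 0.6 rad) and (horizontal distance between bin1 and tag4_pivot above 0.158 m or value of joint tag4 above 0.6 rad) and (horizontal distance between bin2 and tag1_pivot above 0.158 m or value of joint tag1 above 0.6 rad) and (horizontal distance between bin2 and tag2_pivot above 0.158 m or value of joint tag2 above 0.6 rad) and (horizontal distance between bin2 and tag3_pivot above 0.158 m or value of joint tag3 above 0.6 rad) and (horizontal distance between bin2 and tag4_pivot above 0.158 m or value of joint tag4 above 0.6 rad) and (horizontal distance between bin3 and tag1_pivot above 0.158 m or value of joint tag1 below -0.6 rad) and (horizontal distance between bin3 and tag2_pivot above 0.158 m or value of joint tag2 below -0.6 rad) and (horizontal distance between bin3 and tag3_pivot above 0.158 m or value of joint tag3 below -0.6 rad) and (horizontal distance between bin3 and tag4_pivot above 0.158 m or value of joint tag4 below -0.6 rad) and (horizontal distance between bin4 and tag1_pivot above 0.158 m or value of joint tag1 below -0.6 rad) and (horizontal distance between bin4 and tag2_pivot above 0.158 m or value of joint tag2 below -0.6 rad) and (horizontal distance between bin4 and tag3_pivot above 0.158 m or value of joint tag3 below -0.6 rad) and (horizontal distance between bin4 and tag4_pivot above 0.158 m or value of joint tag4 below -0.6 rad)); the robot touches nothing.
It fails at once if a loose thing (egg, stone offcut, hippo, tin, rasp or mallet) is moved more than 20 mm or lifted (distance of any of egg, chunk, hippo, rasp, mallet, wax_tin from where it was at the start of the episode above 0.02 m).
It fails at once if a tag is pinched: the fingers press on its green and red faces at once (over 1.5 N each) ((contact force between the fingers and tag1_c1 above 1.5 N and contact force between the fingers and tag1_c2 above 1.5 N) or (contact force between the fingers and tag2_c1 above 1.5 N and contact force between the fingers and tag2_c2 above 1.5 N) or (contact force between the fingers and tag3_c1 above 1.5 N and contact force between the fingers and tag3_c2 above 1.5 N) or (contact force between the fingers and tag4_c1 above 1.5 N and contact force between the fingers and tag4_c2 above 1.5 N)).
It also fails if it takes over 72 s, if anything falls off the work surface, if the arm or the gripper's body presses on something with over 40 N, if the wrist force passes 120 N, or if a joint passes its speed limit or range.

### The arm

A 7-joint arm with a two-finger parallel gripper is mounted at the origin on the work surface. World frame = base frame: x ahead of the robot, y to its left, z up, the work surface at z = 0. Lengths are in m, angles in degrees, forces in N, time in s.
With the tool pointing down it reaches from about 0.425 to 0.875 m from the base axis. Payload 4.7 kg.
Tool frame: the origin (TCP) lies midway between the tips of the shut fingers; the grasp point (between the pads) lies env.grip_point_offset behind it (env.grip_point_offset is the distance from the TCP to the grasp point, in m); z points along the fingers, y is the line along which they close (so a half turn about z gives the same grasp; the last joint's range is limited). The gripper opens to 87 mm and grips with 3 to 60 N. Pads are 19 mm wide; open, the fingers measure 117 mm over their backs; the gripper's body (75 mm by 190 mm) begins 51 mm behind the grasp point.
Start: joints at [70.136, 18.392, -4.016, 83.108, 1.295, 78.541, -3.26], TCP at [0.229, -0.608, 0.223] pointing down, gripper open.
Joint ranges: [-163.93, 163.93], [-17.29, 119.83], [-79.2, 71.16], [3.27, 140.29], [-89.18, 269.18], [5.43, 117.66], [-154.24, 154.24]. Speed limits (degrees/s): [147.25, 147.25, 180, 180, 180, 180, 180].

### API

Orientations are given as [roll, pitch, yaw] about the fixed x, y, z axes, in that order (R = Rz(yaw) Ry(pitch) Rx(roll)).
In Python, from cell import env gives the robot as it stands.
- The arm moves only by the shell command python3 -m creep 'ROWS' [FORCE]. ROWS is a JSON object of lists of equal length, an entry for each row: "translation": the shift along the tool's x, y, z in units of 0.08 m (1.0 is 0.08 m), a list of three; "turn": the turn, a rotation vector about the tool's x, y, z in units of 180 degrees (1.0 is 180 degrees), a list of three; "grip": the opening, from 0 (shut) to 1 (fully open). In form: {"translation": [[x, y, z], ...], "turn": [[ax, ay, az], ...], "grip": [grip, ...]}. A call has 1 to 5 rows; each row shifts and turns the commanded pose from where the row before left it, along the tool's axes as they then stand; what a row does not reach is not made up. A row lasts 1/8 s, in which the tool goes at most 62.5 mm and 10.7 degrees, less where a joint would pass 70% of its speed; a pose out of reach is approached as far as the arm can. A call with a number of a shift or a turn outside -1 to 1 is refused whole. A call with a gripper value outside its range is refused whole. The fingers move at their own pace and stop on an object; FORCE is the grip in N (left out, the last holds). Time passes only in rows, so rows that do not move let the fingers close. It gives the time, the measured TCP pose, the force, the opening and the grip force at its end, in the units of the state.
- env.get_obs(): the state, without advancing time (a new reading comes with each control period).
- env.read_camera(name): name is "scene" or "top"; returns a dict with "frame" (480x640x3 uint8, red, green, blue), "z_map" (480x640 float32, m along the optical axis (not along the pixel's ray), 0 where there is no reading), "K" (3x3 intrinsics, pixels), "D" ([k1, k2, p1, p2, k3] as OpenCV has them; the pictures are not rectified), "rvec" (rotation vector, rad) and "tvec" (3), from world to camera coordinates, as OpenCV has them. Camera axes: x right, y down, z forward; pixel columns grow to the right and rows downward; lengths in m; the calibration is good to about 2 mm. A picture is of the moment at which its call begins.
- env.sign_off(): hands the job in; it is judged then, once.
The state is a dict: "time_s": time; "qpos": joint angles; "joint_velocities": joint speeds; "effort": joint torques, N m; "tool_pos": TCP position; "tool_rot": TCP orientation; "force": force on the tool from outside, world axes, zero at the start; "wrist_torque": the same for the moment, N m; "grip_width": finger opening in m; "grasp_force": force on a finger pad.
Only numpy, scipy, OpenCV 4.12 (cv2) and the standard library are available. Lean on these libraries where they do the work, as an engineer would, in place of code of your own. Each camera call takes 0.05 s, during which the arm holds its last target. There are 200 camera calls.

## Working session

There is one attempt and no reset: what is moved stays moved. The work goes in short steps, Python scripts to look and compute and a shell command to move; the robot and the scene stay as the last step left them, time stands still between calls to the robot, and variables do not carry over. Pictures are saved under pics/ and viewed, at most 10 in all, crops included, and the job is handed in when it is done.

```bash
mkdir -p pics
cat > h.py <<'E'
import numpy as np, cv2
from cell import env
def shot(n):
    c=env.read_camera(n); cv2.imwrite(f"pics/{n}_{env.get_obs()['time_s']:.2f}.png",c['frame'][:,:,::-1]); return c
def world(c,u,v,z=None):
    """pixel -> world by depth or, with z, on plane"""
    p=cv2.undistortPoints(np.array([[[u,v]]],float),c['K'],np.array(c['D'],float))[0,0]
    R=cv2.Rodrigues(np.array(c['rvec'],float))[0]; t=np.array(c['tvec'],float).ravel()
    ray=np.array([p[0],p[1],1]); o=-R.T@t; d=R.T@ray
    s=c['z_map'][int(v),int(u)] if z is None else (z-o[2])/d[2]
    return o+s*d
E
python3 - <<'E'
from h import *
for n in("top","scene"): shot(n)
o=env.get_obs(); print(o['tool_pos'],o['tool_rot'],o['time_s'],env.grip_point_offset)
E
ls pics
```

```text
[ 0.22926085 -0.60769149  0.2215634 ] [-1.79899115e+02  4.14047936e-03  2.06746003e+01] 0.1 0.0187
scene_0.10.png
top_0.05.png
```

View pics/top_0.05.png

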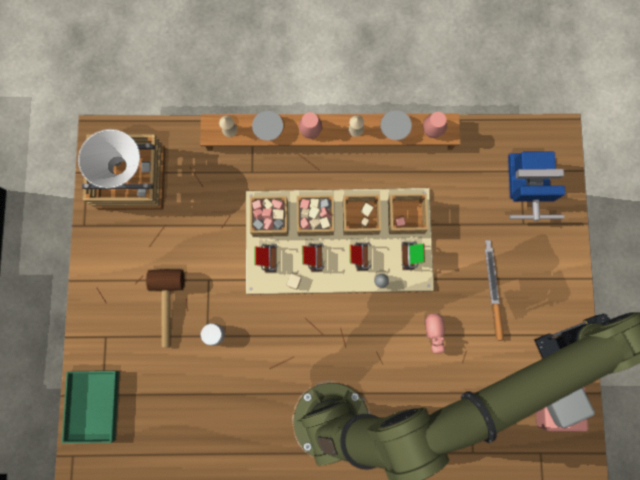

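View pics/scene_0.10.png

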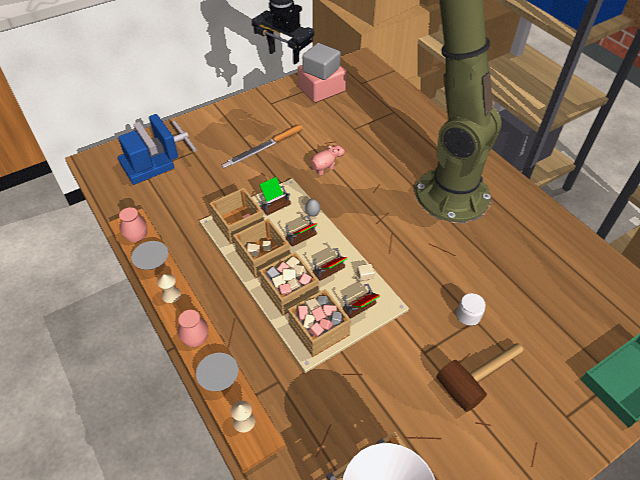

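The top view shows bins at (268,214) and (315,214) full, and at (362,213) and (408,213) nearly empty. The tags are red at (264,257), (312,257) and (359,257), and green at (415,254). So the two left tags must go to green (push towards -y) and the rightmost to red (push towards +y). The egg at (382,281) and the offcut at (293,282) lie just on the robot side of the row.

Run:
```python
from h import *
c=env.read_camera("top"); f=c['frame'].astype(int); r,g,b=f[...,0],f[...,1],f[...,2]
box=np.zeros(r.shape,bool); box[238:275,248:432]=1
for nm,m in (("red",(r>90)&(g<40)&(b<40)&box),("green",(g>150)&(r<90)&box)):
    n,l,s,ce=cv2.connectedComponentsWithStats(m.astype(np.uint8))
    for i in range(1,n):
        if s[i,4]>60:
            v,u=np.where(l==i); P=np.array([world(c,a,bb) for a,bb in zip(u,v)])
            print(nm,s[i],ce[i].round(1),"med",np.median(P,0).round(3),"lo",np.percentile(P,3,0).round(3),"hi",np.percentile(P,97,0).round(3), world(c,*ce[i],z=.07).round(3))
for nm,p in dict(c1=(246,190),c2=(429,188),c3=(434,291),c4=(247,293)).items(): print(nm,world(c,*p,z=.014).round(3))
for nm,p in dict(egg=(382,281),chunk=(293,282),b1=(268,214),b4=(408,213)).items(): print(nm,world(c,*p).round(3))
```

```text
red [304 247  11  19 188] [309.1 255.2] med [0.482 0.064 0.069] lo [0.458 0.05  0.048] hi [0.507 0.078 0.091] [0.482 0.064 0.07 ]
red [352 246  10  19 166] [356.4 254.7] med [ 0.482 -0.077  0.07 ] lo [ 0.458 -0.091  0.049] hi [ 0.508 -0.063  0.09 ] [ 0.483 -0.077  0.07 ]
red [256 248  13  18 197] [261.9 256.2] med [0.479 0.204 0.069] lo [0.456 0.19  0.049] hi [0.504 0.219 0.091] [0.479 0.204 0.07 ]
green [410 244  13  19 231] [416.1 253.4] med [ 0.485 -0.254  0.071] lo [ 0.461 -0.269  0.049] hi [ 0.51  -0.238  0.092] [ 0.486 -0.254  0.07 ]
c1 [0.696 0.262 0.014]
c2 [ 0.7   -0.308  0.014]
c3 [ 0.378 -0.313  0.014]
c4 [0.375 0.254 0.014]
egg [ 0.404 -0.151  0.071]
chunk [0.405 0.113 0.04 ]
b1 [0.6   0.184 0.103]
b4 [ 0.619 -0.24   0.022]
```

Pivots come out at y ≈ 0.1855, 0.0455, -0.0955 and -0.2355, which is 140 mm apart as given, with x ≈ 0.483. Plan: shut the fingers, square the tool, and push with the tips at z ≈ 0.078, above the brackets (0.064) and below the free edge (0.090).

```bash
python3 -m creep '{"translation":[[0,0,0],[0,0,0],[0,0,0],[0.4,-0.46,0],[0.4,-0.46,0]],"turn":[[0,0,0.0575],[0,0,0.0575],[0,0,0],[0,0,0],[0,0,0]],"grip":[0,0,0,0,0]}'
```

```text
time_s: 0.78
tool_pos: [0.2938, -0.5339, 0.2222]
tool_rot: [-180.0, 0.0, 0.1]
force: [0.8, 0.2, 0.0]
grip_width: 0.0455
grasp_force: 0.0
```

```bash
python3 -m creep '{"translation":[[0.4,-0.46,0],[0.4,-0.46,0],[0.4,-0.46,0],[0.4,-0.46,0],[0,0,0]],"turn":[[0,0,0],[0,0,0],[0,0,0],[0,0,0],[0,0,0]],"grip":[0,0,0,0,0]}'
```

```text
time_s: 1.4
tool_pos: [0.4254, -0.3827, 0.2227]
tool_rot: [-179.9, -0.1, 0.7]
force: [0.4, -0.9, 0.6]
grip_width: 0.0014
grasp_force: 0.0
```

```bash
python3 -m creep '{"translation":[[0.37,-0.37,0],[0.37,-0.37,0],[0,0,0.6],[0,0,0.6],[0,0,0]],"turn":[[0,0,0],[0,0,0],[0,0,0],[0,0,0],[0,0,0]],"grip":[0,0,0,0,0]}'
```

```text
time_s: 2.02
tool_pos: [0.4774, -0.3274, 0.1226]
tool_rot: [-179.7, 0.4, 0.1]
force: [0.3, -0.5, -0.2]
grip_width: 0.0005
grasp_force: 0.0
```

```bash
python3 -m creep '{"translation":[[0.05,0,0.28],[0,0,0.28],[0,0,0],[0,-0.12,0],[0,-0.12,0]],"turn":[[0,0,0],[0,0,0],[0,0,0],[0,0,0],[0,0,0]],"grip":[0,0,0,0,0]}'
```

```text
time_s: 2.65
tool_pos: [0.4858, -0.3089, 0.0835]
tool_rot: [179.9, -0.1, -0.0]
force: [0.1, 0.4, 0.6]
grip_width: 0.0007
grasp_force: 0.0
```

Clear of the tag so far; lowering 5 mm more and pushing 70 mm towards +y.

```bash
python3 -m creep '{"translation":[[0,-0.14,0.05],[0,-0.14,0],[0,-0.14,0],[0,-0.14,0],[0,-0.1,0]],"turn":[[0,0,0],[0,0,0],[0,0,0],[0,0,0],[0,0,0]],"grip":[0,0,0,0,0]}'
```

```text
time_s: 3.28
tool_pos: [0.4849, -0.2553, 0.0778]
tool_rot: [-180.0, -0.0, 0.0]
force: [-0.0, -0.2, 0.0]
grip_width: 0.0005
grasp_force: 0.0
```

```bash
python3 -m creep '{"translation":[[0,-0.12,0],[0,-0.09,0],[0,0,0],[0,0,-0.5],[0,0,-0.5]],"turn":[[0,0,0],[0,0,0],[0,0,0],[0,0,0],[0,0,0]],"grip":[0,0,0,0,0]}'
```

```text
time_s: 3.9
tool_pos: [0.4844, -0.2398, 0.1583]
tool_rot: [-180.0, 0.1, -0.1]
force: [0.7, 0.5, 0.4]
grip_width: 0.0006
grasp_force: 0.0
```

```bash
python3 -m creep '{"translation":[[0,-0.6,0],[0,-0.6,0],[0,-0.6,0],[0,-0.6,0],[0,-0.6,0]],"turn":[[0,0,0],[0,0,0],[0,0,0],[0,0,0],[0,0,0]],"grip":[0,0,0,0,0]}'
```

```text
time_s: 4.53
tool_pos: [0.485, 0.0015, 0.158]
tool_rot: [180.0, -0.0, -0.1]
force: [0.2, -0.2, -0.1]
grip_width: 0.0004
grasp_force: 0.0
```

```bash
python3 -m creep '{"translation":[[0,-0.6,0],[0,-0.6,0],[0,-0.24,0],[0,0,0],[0,0,0]],"turn":[[0,0,0],[0,0,0],[0,0,0],[0,0,0],[0,0,0]],"grip":[0,0,0,0,0]}'; python3 -c "
from h import *
c=shot('top'); cv2.imwrite('pics/crop.png',cv2.resize(c['frame'][180:300,235:445,::-1],None,fx=3.5,fy=3.5))"
```

```text
time_s: 5.15
tool_pos: [0.4852, 0.114, 0.1576]
tool_rot: [179.9, 0.0, -0.1]
force: [-0.0, -1.1, -0.5]
grip_width: 0.0002
grasp_force: 0.0
```

View pics/crop.png

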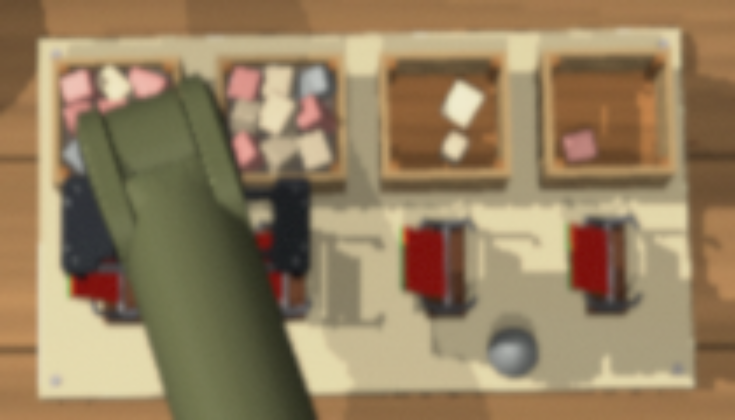

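The crop shows tag4 at (590,260) now red and tag3 at (427,262) unchanged, with the gripper between the two left tags. Now tag2.

```bash
python3 -m creep '{"translation":[[0,0,0.5],[0,0,0.5],[0,0,0],[0,0.12,0],[0,0.12,0]],"turn":[[0,0,0],[0,0,0],[0,0,0],[0,0,0],[0,0,0]],"grip":[0,0,0,0,0]}'
```

```text
time_s: 5.82
tool_pos: [0.4865, 0.0955, 0.0795]
tool_rot: [180.0, -0.2, -0.1]
force: [-0.2, 0.3, -0.4]
grip_width: 0.0002
grasp_force: 0.0
```

```bash
python3 -m creep '{"translation":[[0,0.12,0],[0,0.12,0],[0,0.12,0],[0,0.12,0],[0,0.1,0]],"turn":[[0,0,0],[0,0,0],[0,0,0],[0,0,0],[0,0,0]],"grip":[0,0,0,0,0]}'
```

```text
time_s: 6.45
tool_pos: [0.4848, 0.0493, 0.0776]
tool_rot: [180.0, 0.0, -0.0]
force: [-0.9, 0.6, 0.6]
grip_width: 0.0006
grasp_force: 0.0
```

```bash
python3 -m creep '{"translation":[[0,0,0],[0,0,-0.5],[0,0,-0.5],[0,-0.6,0],[0,-0.6,0]],"turn":[[0,0,0],[0,0,0],[0,0,0],[0,0,0],[0,0,0]],"grip":[0,0,0,0,0]}'
```

```text
time_s: 7.08
tool_pos: [0.4855, 0.1472, 0.1585]
tool_rot: [-180.0, -0.1, -0.1]
force: [0.4, -0.4, -0.9]
grip_width: 0.0002
grasp_force: 0.0
```

```bash
python3 -m creep '{"translation":[[0,-0.6,0],[0,-0.6,0],[0,-0.2,0],[0,0,0],[0,0,0]],"turn":[[0,0,0],[0,0,0],[0,0,0],[0,0,0],[0,0,0]],"grip":[0,0,0,0,0]}'
```

```text
time_s: 7.7
tool_pos: [0.4855, 0.2561, 0.1574]
tool_rot: [179.9, 0.0, -0.2]
force: [-0.0, 0.5, -0.9]
grip_width: 0.0002
grasp_force: 0.0
```

```bash
python3 -m creep '{"translation":[[0,0,0.5],[0,0,0.5],[0,0,0],[0,0.12,0],[0,0.12,0]],"turn":[[0,0,0],[0,0,0],[0,0,0],[0,0,0],[0,0,0]],"grip":[0,0,0,0,0]}'
```

```text
time_s: 8.32
tool_pos: [0.4865, 0.2382, 0.0796]
tool_rot: [-180.0, -0.2, -0.1]
force: [0.2, -0.2, -0.1]
grip_width: 0.0005
grasp_force: 0.0
```

```bash
python3 -m creep '{"translation":[[0,0.12,0],[0,0.12,0],[0,0.12,0],[0,0.12,0],[0,0.12,0]],"turn":[[0,0,0],[0,0,0],[0,0,0],[0,0,0],[0,0,0]],"grip":[0,0,0,0,0]}'
```

```text
time_s: 8.95
tool_pos: [0.4849, 0.1901, 0.0776]
tool_rot: [180.0, 0.0, -0.0]
force: [0.8, -0.5, -0.3]
grip_width: 0.0
grasp_force: 0.0
```

```bash
python3 -m creep '{"translation":[[0,0,0],[0,0,-0.5],[0,0,-0.5],[0,-0.6,0],[0,-0.6,0]],"turn":[[0,0,0],[0,0,0],[0,0,0],[0,0,0],[0,0,0]],"grip":[0,0,0,0,0]}'
```

```text
time_s: 9.57
tool_pos: [0.4858, 0.2879, 0.1586]
tool_rot: [-180.0, -0.1, -0.1]
force: [0.2, 1.3, -0.3]
grip_width: 0.0003
grasp_force: 0.0
```

```bash
python3 -m creep '{"translation":[[0,-0.6,0],[0,-0.6,0],[0,-0.2,0],[0,0,0],[0,0,0]],"turn":[[0,0,0],[0,0,0],[0,0,0],[0,0,0],[0,0,0]],"grip":[0,0,0,0,0]}'; python3 -c "
from h import *
c=shot('top'); cv2.imwrite('pics/crop2.png',cv2.resize(c['frame'][180:350,130:460,::-1],None,fx=2.4,fy=2.4))"
```

```text
time_s: 10.2
tool_pos: [0.4859, 0.397, 0.1574]
tool_rot: [179.9, -0.0, -0.1]
force: [-0.0, -0.6, -0.8]
grip_width: 0.0006
grasp_force: 0.0
```

View pics/crop2.png

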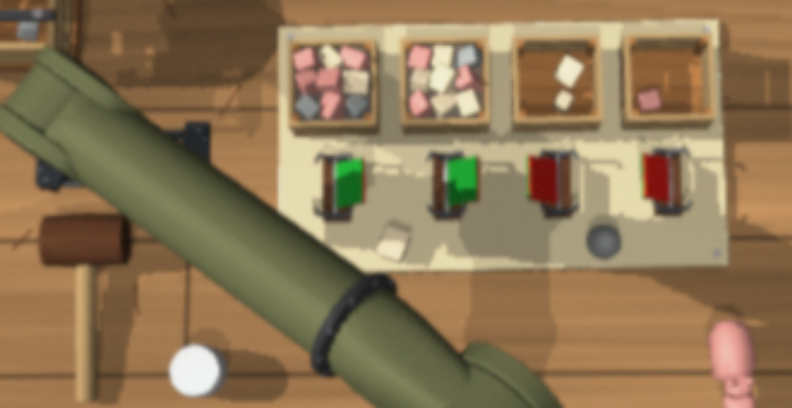

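The crop shows green at (345,183) and (460,180) in front of the full bins, and red at (545,180) and (660,178) in front of the nearly empty ones. The tool is clear and the loose things have not moved.

```bash
python3 -c "
from cell import env
print(env.sign_off())"
```

```text
the job is handed in; nothing more can be done
None
```

The job is handed in: I pushed over three tags, and the last picture shows green at both full bins, red at both nearly empty ones and the loose things undisturbed; sign-off returned no verdict.

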